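Lock out an air manifold and hold its bleed valve open

TASK

Make the air manifold on the bench safe: first slip the lock-out plate by its eye over the manifold's post, down flat, and let go of it. Then take the bar-handled bleed key from the wooden rack, put it into the keyhole socket, push it fully home against the spring, twist it a quarter turn clockwise (seen from above) to its stop and finish there, still gripping the key and holding it both pressed home and turned, because the valve springs shut when let go. Leave the round-knobbed key in the rack, the jar and the tape measure alone.

Things in the scene. Friction and masses are not known exactly. Their poses are not given: they have to be found in the camera images.
- manifold: Air manifold fixed to the bench: grey base plate 90 (x) by 240 (y, from -100 to +140) by 20 mm high, origin under the socket-post line at bench height, z up. On it at y = -60 stands the square bleed socket (52 by 52 mm, face 66 mm above the bench), at y = +60 the bare post, between them a small pressure gauge 43 mm high; a short copper pipe leaves on +x.
- socket (a point): Centre of the keyhole in the brass top face of the socket, 66 mm above the bench, axes as the manifold. Slot 31 mm long along x, 9.6 mm wide, with a 14 mm square middle; face plate 6 mm thick. The sprung cup below it has its floor 6 mm under the face at rest, slotted in line with the keyhole for the key's pin. The key turns only when pushed over 6 mm beyond first touch of the cup.
- post (a point): Tip of the upright steel lock-out post, 10 mm diameter, rounded, rising 45 mm from the base plate's top (tip 65 mm above the bench). A collar 24 mm wide and 2 mm high at its foot is for looks only.
- valve_push (a joint): How far the sprung cup in the socket is pushed down, m: 0 at rest, 0.010 at its stop. Pushing takes 4 N at first and 12 N at the stop.
- valve_turn (a joint): How far the sprung cup is turned clockwise seen from above, rad: 0 at rest (slot in line with the keyhole), 1.45 at its stop. It springs back with 0.02 N m at rest, 0.09 N m at the stop. The pin has about 0.1 rad of play in it, so the key itself turns a quarter turn (about 1.57).
- bleed_key: Steel bleed key upright in one of the rack holes; origin at its tip, z up its shaft, 64 mm tall, 0.16 kg. Shaft 10 mm diameter; rounded cross pin 6 mm thick, 24 mm long along x, at height 0 to 6; flange 38 mm wide at 18 to 24, resting on the rack; bar handle at 34 to 64, 44 mm long (x), 12 mm thick (y). Pushed home, the flange is 2 mm above the socket face. Works either way round.
- key_grip (a point): Middle of the key's bar handle, 50 mm above the key's tip, axes as the key: grip it from above across its 12 mm thickness (along y).
- knob_key: A similar key with a round knob (32 mm diameter) instead of the bar and no cross pin, in the other rack hole; not needed. Origin at its tip.
- rack: Wooden key rack fixed on the bench, 170 (x) by 70 by 40 mm high, origin under its centre; two round holes of 30 mm, 80 mm apart along its x. Key tips are 18 mm below its top.
- lockout_plate: Grey plastic lock-out plate lying flat on the bench, 90 (x) by 44 by 6 mm, 0.07 kg give or take; origin under its centre, z up. It has a round eye near its -x end and an upstanding rib on the other half.
- plate_eye (a point): Centre of the plate's round eye, 23 mm diameter, 24 mm towards -x from the plate's centre, at mid thickness (3 mm); axes as the plate.
- plate_grip (a point): Point on the plate's rib, 18 mm towards +x from the plate's centre, 28 mm above its underside. The rib is 36 mm long along x, 10 mm thick along y, its top 35 mm above the underside: grip it from above across its thickness.
- jar: Closed jar, 60 mm diameter, 80 mm high, a bystander; origin under its centre.
- tape: Tape measure standing on the bench, 66 by 34 by 62 mm high, a bystander; origin under its centre.
Things that resemble listed ones, but are neither listed nor needed, are in the scene too. Leave any green look-alike of the bleed_key alone. What is shaped like the lockout_plate but red is not meant.

How it is judged:
On the way, in this order (a step that is already met when the one before it is completed fails the run):
1. the lock-out plate lies over the post by its eye, let go (horizontal distance between plate_eye and post below 0.009 m and z of plate_eye in the frame of post below -0.025 m and contact force between the fingers and lockout_plate below 0.2 N and angle between lockout_plate's own z axis and vertical below 0.35 rad), for 0.2 s.
2. the bleed key stands in the socket and is pushed home (horizontal distance between bleed_key and socket below 0.006 m and z of bleed_key in the frame of socket below -0.01 m and angle between bleed_key's own z axis and vertical below 0.2 rad and value of joint valve_push above 0.0075 m), for 0.1 s.
At the end, for the whole second after the job is handed in: Plate: eye within 9 mm of the post, 25 mm or more below its tip, tilt under 0.35 rad, off the fingers. Key: upright in the socket (within 6 mm), gripped (over 2 N), cup pushed over 7.5 of 10 mm and turned over 1.2 of 1.45 rad, held so through the last second (all of step 1 and all of step 2 and value of joint valve_turn above 1.2 rad and contact force between the fingers and bleed_key above 2 N); the arm keeps its last pose, push and grip.
It fails at once if the other key, the jar or the tape measure is moved more than 40 mm (distance of any of knob_key, jar, tape from where it was at the start of the episode above 0.04 m).
It also fails if it takes over 64 s, if anything falls off the work surface, if the arm or the gripper's body presses on something with over 40 N, if the wrist force passes 120 N, or if a joint passes its speed limit or range.

ROBOT

A 6-joint arm with a two-finger parallel gripper is mounted at the origin on the work surface. World frame = base frame: x ahead of the robot, y to its left, z up, the work surface at z = 0. Lengths are in m, angles in rad, forces in N, time in s.
With the tool pointing down it reaches from about 0.375 to 0.9 m from the base axis. Payload 3.1 kg.
Tool frame: the origin (TCP) lies at the centre of the arm's flange, where the gripper is bolted on; the fingertips stand 173 mm ahead of it and the grasp point (between the pads) lies 155 mm ahead of it (env.tcp_to_tips is the distance from the TCP to the fingertips, in m); z points along the fingers, y is the line along which they close (so a half turn about z gives the same grasp; the last joint's range is limited). The gripper opens to 85 mm and grips with 20 to 120 N. Pads are 22 mm wide; open, the fingers measure 114 mm over their backs; the gripper's body (76 mm by 85 mm) begins 54 mm behind the grasp point. The pads swing forward as they close: fully open they stand 13 mm farther back than shut.
Start: joints at [-1.498, 0.527, 1.433, -0, 1.181, -0.178], TCP at [0.156, -0.605, 0.405] pointing down, gripper open.
Joint ranges: [-3.08, 3.08], [-0.75, 2.2], [0.22, 2.44], [-1.43, 4.57], [0, 2.65], [-2.85, 2.85]. Speed limits (rad/s): [2.79, 2.79, 3.14, 3.14, 3.14, 3.14].

INTERFACE

Orientations are given as a unit quaternion [w, x, y, z].
In Python, from workcell import env, cams gives the robot as it stands. The module is installed in compiled form; this text tells all that it offers.
- The arm moves only by the shell command python3 -m handwheel 'ROWS' [OPENING]. ROWS is JSON, a list of rows, each a list of 6 numbers: the shift along the world's x, y, z in cm, then the turn, a rotation vector about the world's x, y, z in degrees. In form: [[tx, ty, tz, wx, wy, wz], ...]. A call has 1 to 12 rows; each row shifts and turns the commanded pose from where the row before left it; what a row does not reach is not made up. A row lasts 1/12 s, in which the tool goes at most 41.7 mm and 7.16 degrees, less where a joint would pass 70% of its speed; a pose out of reach is approached as far as the arm can. A call with a gripper value outside its range is refused whole. OPENING is the opening, from 0 (shut) to 1 (fully open), set as the call begins (- or left out, the last holds). The fingers move at their own pace and stop on an object; the grip force is fixed at half the most. Time passes only in rows, so rows that do not move let the fingers close. It gives the time, the measured TCP pose, the force, the opening and the grip force at its end, in the units of the state.
- env.get_obs(): the state, without advancing time (a new reading comes with each control period).
- cams.grab_frame(name): name is "scene" or "top" or "wrist"; returns (picture, depth): 420x560x3 uint8, red, green, blue; 420x560 float32, m along the optical axis (not along the pixel's ray), 0 where there is no reading.
- cams.get_calibration(name): a dict with "intrinsics" (3x3 intrinsics, pixels), "R" (3x3) and "t" (3): a world point X has camera coordinates R X + t; the wrist camera has in their place "tool_from_camera" (4x4, takes a point from camera to tool coordinates, whose origin is the TCP and whose axes are the flange's). Camera axes: x right, y down, z forward; pixel columns grow to the right and rows downward; lengths in m; the calibration is good to about 2 mm. A picture is of the moment at which its call begins: read the wrist's pose just before it. get_calibration takes no time and is no camera call.
- env.job_done(): hands the job in; it is judged then, once.
Trained networks look in the newest picture that a camera, given by its name, has taken for a name from the list of things; names that differ only in an ending like _2 or _b are one class to them, and where a whole thing is asked for, a point or a joint stands for the part that bears it (a point fixed in the world has none). Each returns a list of dicts, best first, with "conf" (0 to 1); they miss things now and then, are a little off and sometimes report something else, mostly with a low value. They report only what shows in the picture. A call takes as long as a camera call. They do not tell look-alikes from the thing itself.
- cams.find_in(camera, target): "extent" ([centre column, centre row, width, height] in pixels, round what is visible of it).
The state is a dict: "t": time; "joint_pos": joint angles; "qvel": joint speeds; "effort": joint torques, N m; "tool_pos": TCP position; "orientation": TCP orientation; "ft_force": force on the tool from outside, world axes, zero at the start; "wrist_torque": the same for the moment, N m; "gripper_width": finger opening in m; "grasp_force": force on a finger pad.
Only numpy, scipy, OpenCV 4.12 (cv2) and the standard library are available. Lean on these libraries where they do the work, as an engineer would, in place of code of your own. Each camera call takes 0.05 s, during which the arm holds its last target. There are 200 camera calls.

## Working session

There is one attempt and no reset: what is moved stays moved. The work goes in short steps, Python scripts to look and compute and a shell command to move; the robot and the scene stay as the last step left them, time stands still between calls to the robot, and variables do not carry over. Pictures are saved under pics/ and viewed, at most 10 in all, crops included, and the job is handed in when it is done.

```bash
mkdir -p pics; cat > h.py <<'E'
import numpy as np, cv2
from workcell import env, cams
from scipy.spatial.transform import Rotation as Ro
def pose(o): 
    q=o["orientation"]; return Ro.from_quat([q[1],q[2],q[3],q[0]]).as_matrix(), np.array(o["tool_pos"])
def cloud(name):
    o=env.get_obs(); im,d=cams.grab_frame(name); c=cams.get_calibration(name); K=np.array(c["intrinsics"])
    v,u=np.mgrid[:d.shape[0],:d.shape[1]]
    P=np.stack([(u-K[0,2])/K[0,0]*d,(v-K[1,2])/K[1,1]*d,d],-1)
    if "R" in c: W=(P-np.array(c["t"]))@np.array(c["R"])
    else:
        R,t=pose(o); T=np.array(c["tool_from_camera"]); W=(P@T[:3,:3].T+T[:3,3])@R.T+t
    W[d==0]=np.nan
    return im,W
E
python3 - <<'E'
from h import *
for n in ["scene","top"]:
    im,W=cloud(n); cv2.imwrite(f"pics/{n}0.png",im[:,:,::-1]); np.savez(f"{n}0.npz",im=im,W=W)
    for t in ["manifold","bleed_key","knob_key","rack","lockout_plate","jar","tape"]:
        for r in cams.find_in(n,t)[:3]:
            if r["conf"]<.2: continue
            u,v,w,h=r["extent"]; p=W[int(min(419,v)),int(min(559,u))]
            print(n,t,round(r["conf"],2),np.round(r["extent"]),np.round(p,3))
o=env.get_obs();print(o["t"],o["orientation"],o["gripper_width"])
E
```

```text
scene manifold 0.63 [279. 244.  86.  66.] [0.617 0.055 0.02 ]
scene bleed_key 0.6 [215. 152.  20.  17.] [ 0.546 -0.305  0.071]
scene bleed_key 0.48 [210. 135.  13.  13.] [ 0.487 -0.408  0.039]
scene knob_key 0.71 [236. 143.  10.  14.] [ 0.469 -0.291  0.073]
scene rack 0.68 [225. 157.  57.  40.] [ 0.519 -0.293  0.041]
scene rack 0.64 [276. 243.  93.  67.] [0.622 0.048 0.023]
scene lockout_plate 0.96 [398. 315.  44.  21.] [0.55  0.411 0.008]
scene lockout_plate 0.93 [352. 282.  35.  19.] [0.564 0.269 0.009]
scene jar 0.63 [184. 189.  26.  31.] [ 0.704 -0.247  0.072]
scene tape 0.64 [323. 323.  24.  31.] [0.726 0.312 0.056]
top manifold 0.73 [271. 209. 107.  82.] [0.623 0.04  0.034]
top bleed_key 0.84 [429. 237.  18.  18.] [ 0.544 -0.309  0.08 ]
top bleed_key 0.52 [468. 264.  19.  24.] [ 0.484 -0.406  0.049]
top knob_key 0.49 [429. 276.  23.  17.] [ 0.458 -0.301  0.084]
top rack 0.78 [419. 259.  34.  77.] [ 0.5   -0.296  0.04 ]
top lockout_plate 0.91 [178. 240.  35.  34.] [0.555 0.262 0.022]
top lockout_plate 0.87 [120. 248.  36.  40.] [0.54  0.405 0.006]
top jar 0.75 [402. 175.  33.  30.] [ 0.686 -0.26   0.079]
top jar 0.53 [271. 208. 102.  92.] [0.626 0.042 0.019]
top tape 0.66 [162. 176.  36.  22.] [0.698 0.293 0.063]
0.8 [ 1.71506721e-05  9.92084496e-01  1.25572101e-01 -2.84551910e-05] 0.08537339180427032
```

```bash
python3 - <<'E'
import cv2
a=cv2.imread("pics/top0.png")[140:300,90:490]
cv2.imwrite("pics/topc.png",cv2.resize(a,(800,320),interpolation=cv2.INTER_CUBIC))
E
```

```text
(no output)
```

View pics/topc.png

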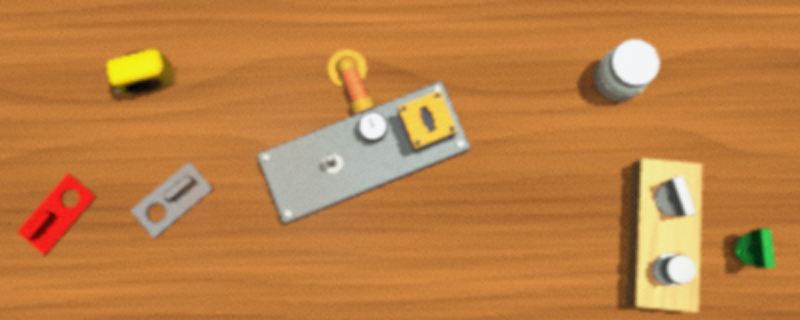

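Top crop: grey plate (170,200), eye toward lower left, red decoy at (57,213); manifold with socket at (428,120) and post at (330,163); rack on the right, with the bar key at (675,197), the knob key at (675,270) and the green decoy outside the rack.

```bash
python3 - <<'E'
from h import *
z=np.load("top0.npz"); W=z["W"]; im=z["im"].astype(int)
def rect(m,name):
    p=W[m][:,:2].astype(np.float32); r=cv2.minAreaRect(p*1000); print(name,len(p),np.round(r[0],1),np.round(r[1],1),round(r[2],1),"med z",np.round(np.median(W[m][:,2]),4))
grey=(im.max(-1)-im.min(-1)<40)
X,Y,Z=W[...,0],W[...,1],W[...,2]
box=lambda x0,x1,y0,y1,z0,z1:(X>x0)&(X<x1)&(Y>y0)&(Y<y1)&(Z>z0)&(Z<z1)
rect(box(.48,.62,.2,.32,-.01,.016)&grey,"plate flat")
rect(box(.48,.62,.2,.32,.026,.06),"rib")
rect(box(.45,.75,-.15,.18,.01,.03)&grey,"base")
rect(box(.5,.75,-.15,.05,.055,.08),"sock top")
rect(box(.5,.75,.03,.15,.045,.08),"post")
rect(box(.4,.65,-.37,-.2,.03,.05),"rack")
rect(box(.505,.6,-.37,-.2,.095-.02,.12),"key bar")
rect(box(.4,.65,-.15,.2,-.01,.006),"table")
print(cams.get_calibration("wrist"))
R,t=pose(env.get_obs());print(R,t)
E
```

```text
plate flat 483 [555.8 271.3] [45.3 90.5] 39.4 med z 0.0053
rib 73 [566.9 255.8] [ 9.9 34.9] 40.2 med z 0.0336
base 2886 [608.2  38.8] [ 90.5 238.9] 20.9 med z 0.0197
sock top 533 [637.1 -36.2] [52.7 52.4] 21.4 med z 0.0655
post 22 [611.3  52.8] [19.6 66.6] 46.9 med z 0.0585
rack 1953 [ 502.5 -311.9] [ 72.2 170.2] 83.8 med z 0.0405
key bar 138 [ 542.2 -315.5] [43.4 12.8] 15.5 med z 0.0858
table 11969 [525.  25.] [250.  349.9] 0.0 med z -0.0001
{'intrinsics': array([[346.23873197,   0.        , 280.88957539],
       [  0.        , 346.23873197, 211.43915247],
       [  0.        ,   0.        ,   1.        ]]), 'tool_from_camera': array([[ 1.82394009e-04, -9.59282884e-01, -2.82447015e-01,
         7.02536856e-02],
       [ 9.99999929e-01,  8.20662958e-05,  3.67039474e-04,
         1.62179791e-05],
       [-3.28915304e-04, -2.82447061e-01,  9.59282831e-01,
         3.08008204e-02],
       [ 0.00000000e+00,  0.00000000e+00,  0.00000000e+00,
         1.00000000e+00]])}
[[ 9.68463293e-01  2.49156270e-01 -5.21526158e-05]
 [ 2.49156268e-01 -9.68463294e-01 -4.11761880e-05]
 [-6.07671995e-05  2.68834756e-05 -9.99999998e-01]] [ 0.15574108 -0.60525126  0.40473325]
```

```bash
python3 -m handwheel '[[2.8,3,0,0,0,4.6],[2.8,3,0,0,0,4.6],[2.8,3,0,0,0,4.6],[2.8,3,0,0,0,4.6],[2.8,3,0,0,0,4.6],[2.8,3,0,0,0,4.6],[2.8,3,0,0,0,4.6],[2.8,3,0,0,0,4.6],[2.8,3,0,0,0,4.6],[2.8,3,0,0,0,4.6],[2.8,3,0,0,0,4.6],[2.8,3,0,0,0,4.6]]'
python3 -m handwheel '[[0.6,3.9,-0.8,0,0,4.8],[0.6,3.9,-0.8,0,0,4.8],[0.6,3.9,-0.8,0,0,4.8],[0.6,3.9,-0.8,0,0,4.8],[0.6,3.9,-0.8,0,0,4.8],[0.6,3.9,-0.8,0,0,4.8],[0.6,3.9,-0.8,0,0,4.8],[0.6,3.9,-0.8,0,0,4.8],[0.6,3.9,-0.8,0,0,4.8],[0.6,3.9,-0.8,0,0,4.8],[0.6,3.9,-0.8,0,0,4.8],[0.6,3.9,-0.8,0,0,4.8]]'
cat > w.py <<'E'
from h import *
o=env.get_obs(); R,t=pose(o)
print("t",o["t"],"tcp",np.round(t*1000,1),"toolY deg",round(np.degrees(np.arctan2(R[1,1],R[0,1])),2),"tilt",np.round(R[:,2],4),"w",o["gripper_width"],"F",np.round(o["ft_force"],1),"g",o["grasp_force"],"q6",round(np.degrees(o["joint_pos"][5]),1))
E
python3 w.py
```

```text
t: 1.8
tool_pos: [0.4929, -0.2436, 0.405]
orientation: [0.0, 0.82, 0.573, 0.0]
ft_force: [0.5, -0.5, -0.1]
gripper_width: 0.0852
grasp_force: 0.0
t: 2.8
tool_pos: [0.5638, 0.2248, 0.3084]
orientation: [0.0, 0.442, 0.897, 0.0]
ft_force: [0.6, 0.2, -0.4]
gripper_width: 0.0852
grasp_force: 0.0
t 2.8 tcp [563.8 224.8 308.4] toolY deg 37.48 tilt [ 4.e-04 -0.e+00 -1.e+00] w 0.08517989275819135 F [ 0.6  0.2 -0.4] g 0.0 q6 -26.3
```

```bash
python3 - <<'E'
from h import *
im,W=cloud("wrist"); cv2.imwrite("pics/w1.png",im[:,:,::-1])
X,Y,Z=W[...,0],W[...,1],W[...,2]; i=im.astype(int)
grey=(i.max(-1)-i.min(-1)<40)
def rect(m,name):
    m=m.astype(np.uint8); m=cv2.morphologyEx(m,cv2.MORPH_OPEN,np.ones((3,3)))>0
    p=W[m][:,:2].astype(np.float32); r=cv2.minAreaRect(p*1000); print(name,len(p),np.round(r[0],1),np.round(r[1],1),round(r[2],1),"z",np.round(np.median(W[m][:,2]),4))
near=(np.hypot(X-.556,Y-.271)<.07)
rect(near&grey&(Z<.015)&(Z>-.01),"flat"); rect(near&(Z>.026)&(Z<.05),"rib")
E
python3 w.py
```

```text
flat 6101 [554.9 278.7] [49.5 94.9] 39.9 z 0.0057
rib 722 [566.7 258.1] [ 9.8 36.2] 39.1 z 0.0347
t 2.85 tcp [564.  231.  307.2] toolY deg 37.85 tilt [ 0.002   0.0051 -1.    ] w 0.08553237810226444 F [ 2.2  4.  -0.5] g 0.0 q6 -26.3
```

View pics/w1.png

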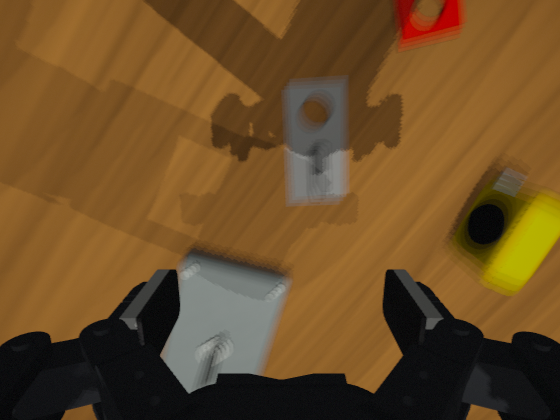

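The wrist view shows the grey plate (315,140) with its eye (315,110) and rib (320,175); the picture was taken while the arm was still settling.

```bash
python3 -m handwheel '[[0.3,2.5,-3,0,0,2],[0,0,-3,0,0,0],[0,0,0,0,0,0],[0,0,0,0,0,0],[0,0,0,0,0,0]]' 0.6 >/dev/null; python3 w.py
```

```text
t 3.2667 tcp [567.2 247.2 249.7] toolY deg 39.18 tilt [ 0.001  0.    -1.   ] w 0.051019196849779964 F [0.  0.6 0.9] g 0.0 q6 -26.0
```

```bash
python3 -m handwheel '[[0,1,-2,0,0,0.4],[0,0,-2,0,0,0],[0,0,-1.5,0,0,0],[0,0,-0.9,0,0,0],[0,0,0,0,0,0],[0,0,0,0,0,0]]' >/dev/null; python3 w.py
python3 -m handwheel '[[0,0,0,0,0,0],[0,0,0,0,0,0],[0,0,0,0,0,0],[0,0,0,0,0,0],[0,0,0,0,0,0]]' 0 >/dev/null; python3 w.py
```

```text
t 3.7667 tcp [567.5 257.2 185.9] toolY deg 39.56 tilt [ 1.7e-03  4.0e-04 -1.0e+00] w 0.05106452289572569 F [ 0.5  0.1 -0.7] g 0.0 q6 -25.4
t 4.1833 tcp [567.3 257.9 185.9] toolY deg 39.63 tilt [ 2.4e-03  6.0e-04 -1.0e+00] w 0.00899061288993372 F [-0.3 -0.1  6.2] g 60.66986918449402 q6 -25.4
```

```bash
python3 -m handwheel '[[0,0,2,0,0,0],[0,0,3,0,0,0],[0,0,3.5,0,0,0],[0.4,-1.08,0,0,0,6.8],[0.4,-1.08,0,0,0,6.8],[0.4,-1.08,0,0,0,6.8],[0.4,-1.08,0,0,0,6.8],[0.4,-1.08,0,0,0,6.8],[0.4,-1.08,0,0,0,6.8],[0.4,-1.08,0,0,0,6.8],[0.4,-1.08,0,0,0,6.8],[0.4,-1.08,0,0,0,6.8]]' >/dev/null
python3 -m handwheel '[[0.4,-1.08,0,0,0,6.8],[0.4,-1.08,0,0,0,6.8],[0.4,-1.08,0,0,0,6.8],[0.4,-1.08,0,0,0,6.8],[0.4,-1.08,0,0,0,6.8],[0,0,0,0,0,0],[0,0,0,0,0,0],[0,0,0,0,0,0],[0,0,0,0,0,0],[0,0,0,0,0,0]]' >/dev/null
python3 w.py; python3 - <<'E'
from h import *
im,W=cloud("wrist"); cv2.imwrite("pics/w2.png",im[:,:,::-1]); np.savez("w2.npz",im=im,W=W)
X,Y,Z=W[...,0],W[...,1],W[...,2]
def c(m,n):
    p=W[m]; r=cv2.minAreaRect((p[:,:2]*1000).astype(np.float32)); print(n,len(p),np.round(np.median(p,0)*1000,1),np.round(r[0],1),np.round(r[1],1),round(r[2],1))
c((Z>.06)&(Z<.1)&(np.hypot(X-.600,Y-.083)<.085),"plate"); 
c((Z>.03)&(Z<.068)&(np.hypot(X-.594,Y-.076)<.02),"post")
c((Z>.062)&(Z<.07)&(np.hypot(X-.637,Y+.036)<.05),"sock")
E
```

```text
t 6.0167 tcp [622.4 107.3 269.7] toolY deg 134.82 tilt [-5.e-04  1.e-04 -1.e+00] w 0.00896762983574889 F [ 0.7  0.2 -0.9] g 59.835366010665894 q6 -135.2
plate 10905 [597.3  83.3  89.7] [600.7  86.7] [69.6 44.3] 44.7
post 306 [591.5  76.2  62.1] [593.6  78.2] [9.8 9.6] 68.8
sock 10904 [632.4 -29.9  66. ] [636.3 -32.2] [52.5 50.7] 21.1
```

View pics/w2.png

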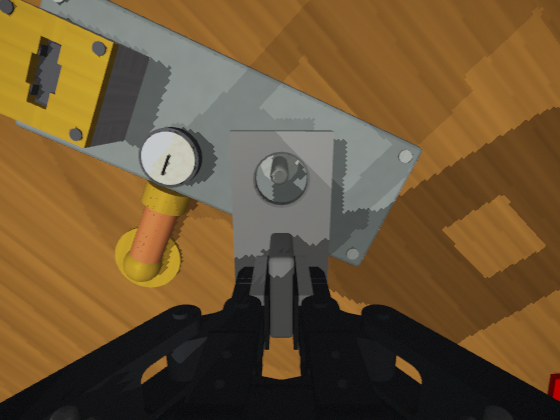

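The plate is held level with the post showing through its eye, eye centre about (281,177) and post tip about (280,173); gauge and socket are clear of it.

```bash
python3 - <<'E'
from h import *
z=np.load("w2.npz"); W=z["W"]; X,Y,Z=[W[...,k] for k in range(3)]
m=((Z>.083)&(Z<.096)).astype(np.uint8)
cs,hi=cv2.findContours(m,cv2.RETR_CCOMP,cv2.CHAIN_APPROX_NONE)
for c in cs:
    (u,v),r=cv2.minEnclosingCircle(c)
    if 15<r<40 and abs(u-281)<15 and abs(v-177)<15:
        q=c[:,0]; P=W[q[:,1],q[:,0]]; P=P[(P[:,2]>.083)&(P[:,2]<.096)]
        (x,y),rr=cv2.minEnclosingCircle((P[:,:2]*1000).astype(np.float32)); e=cv2.fitEllipse((P[:,:2]*1000).astype(np.float32)); print(u,v,r,"eye",x,y,rr,e)
p=W[(Z>.045)&(Z<.068)&(np.hypot(X-.594,Y-.077)<.012)]
for a in (.045,.05,.055,.06,.063): 
    s=p[(p[:,2]>a)&(p[:,2]<a+.005)]
    if len(s): print(a,len(s),np.round(s.mean(0)*1000,1))
E
```

```text
280.6104431152344 177.1325225830078 26.119775772094727 eye 590.6892700195312 77.15493774414062 11.90038776397705 ((590.8880615234375, 77.01131439208984), (22.962677001953125, 23.13677978515625), 122.83909606933594)
0.045 22 [590.7  75.5  47.8]
0.05 21 [590.7  75.8  52.4]
0.055 22 [590.7  75.7  57.3]
0.06 176 [593.1  77.7  63.1]
0.063 107 [593.6  77.6  64. ]
```

```bash
python3 -m handwheel '[[0.3,0,0,0,0,0],[0,0,-1.5,0,0,0],[0,0,-1.5,0,0,0],[0,0,-1.5,0,0,0],[0,0,-1,0,0,0],[0,0,-0.6,0,0,0],[0,0,0,0,0,0],[0,0,0,0,0,0],[0,0,0,0,0,0]]' >/dev/null; python3 w.py
```

```text
t 6.8167 tcp [626.2 106.6 209.4] toolY deg 134.83 tilt [ 0.0016  0.     -1.    ] w 0.008695797641804321 F [-0.3 -0.3 -0.9] g 59.825509786605835 q6 -135.2
```

```bash
python3 -m handwheel '[[0,0,-0.3,0,0,0],[0,0,0,0,0,0],[0,0,0,0,0,0]]' >/dev/null; python3 w.py
python3 -m handwheel '[[0,0,0,0,0,0],[0,0,0,0,0,0],[0,0,0,0,0,0],[0,0,0,0,0,0]]' 0.35 >/dev/null; python3 w.py
python3 -m handwheel '[[0,0,1,0,0,0],[0,0,3,0,0,0],[0,0,4,0,0,0],[0,0,4,0,0,0],[0,0,2,0,0,0],[0,0,0,0,0,0],[0,0,0,0,0,0],[0,0,0,0,0,0]]' >/dev/null; python3 w.py
python3 - <<'E'
from h import *
im,W=cloud("wrist"); cv2.imwrite("pics/w3.png",im[:,:,::-1]); np.savez("w3.npz",im=im,W=W)
E
```

```text
t 7.0667 tcp [625.8 106.5 206.1] toolY deg 134.82 tilt [ 5.e-04 -0.e+00 -1.e+00] w 0.008561921372709088 F [ 0.   0.3 -0.6] g 59.82460856437683 q6 -135.2
t 7.4 tcp [625.8 106.5 205.9] toolY deg 134.83 tilt [ 4.e-04 -0.e+00 -1.e+00] w 0.029972376896538862 F [ 0.2 -0.7  1.1] g 0.0 q6 -135.2
t 8.0667 tcp [625.1 106.5 345.5] toolY deg 134.82 tilt [-0.0013  0.     -1.    ] w 0.029573185384025348 F [ 0.3 -0.3 -1. ] g 0.0 q6 -135.2
```

View pics/w3.png

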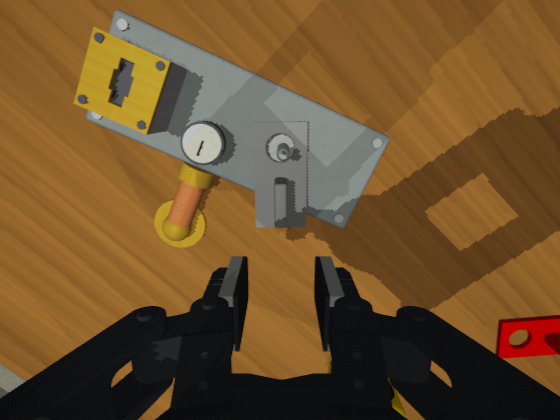

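The plate lies flat with the post through its eye at (283,150), fingers clear of it. Now the key.

```bash
python3 -m handwheel '[[-0.75,-3.8,-0.2,0,0,-2.6],[-0.75,-3.8,-0.2,0,0,-2.6],[-0.75,-3.8,-0.2,0,0,-2.6],[-0.75,-3.8,-0.2,0,0,-2.6],[-0.75,-3.8,-0.2,0,0,-2.6],[-0.75,-3.8,-0.2,0,0,-2.6],[-0.75,-3.8,-0.2,0,0,-2.6],[-0.75,-3.8,-0.2,0,0,-2.6],[-0.75,-3.8,-0.2,0,0,-2.6],[-0.75,-3.8,-0.2,0,0,-2.6],[-0.75,-3.8,-0.2,0,0,-2.6],[0,0,0,0,0,0]]' 0.45 >/dev/null
python3 -m handwheel '[[0,0,0,0,0,0],[0,0,0,0,0,0],[0,0,0,0,0,0],[0,0,0,0,0,0]]' >/dev/null
python3 w.py; python3 - <<'E'
from h import *
im,W=cloud("wrist"); cv2.imwrite("pics/w4.png",im[:,:,::-1]); np.savez("w4.npz",im=im,W=W)
def c(W,m,n):
    p=W[m]; r=cv2.minAreaRect((p[:,:2]*1000).astype(np.float32)); print(n,len(p),np.round(r[0],1),np.round(r[1],1),round(r[2],1),np.round(np.median(p[:,2])*1000,1))
Z=W[...,2]; near=lambda W,x,y,r:np.hypot(W[...,0]-x,W[...,1]-y)<r
c(W,(Z>.081)&(Z<.09)&near(W,.542,-.315,.04),"bar")
c(W,(Z>.041)&(Z<.05)&near(W,.542,-.315,.04),"flange")
c(W,(Z>.03)&(Z<.045)&near(W,.5,-.31,.12),"rack")
W=np.load("w3.npz")["W"];Z=W[...,2]
c(W,(Z>.063)&(Z<.069)&near(W,.637,-.036,.05),"sock w3")
c(W,(Z>.017)&(Z<.023)&near(W,.608,.039,.14),"base w3")
E
```

```text
t 9.45 tcp [ 543.5 -309.8  323.2] toolY deg 106.35 tilt [-0.0012  0.0013 -1.    ] w 0.03835857567500478 F [0.2 0.  0.2] g 0.0 q6 -146.3
bar 1248 [ 541.2 -313.6] [44.1 12. ] 14.9 85.8
flange 1384 [ 541.9 -313.9] [69.1 77.6] 84.0 45.7
rack 18048 [ 498.  -342.2] [136.1 170.7] 83.9 40.0
sock w3 5721 [636.7 -33.8] [52.3 53.3] 21.2 66.1
base w3 21066 [641.4  53.6] [161.4 239.6] 20.9 20.0
```

View pics/w4.png

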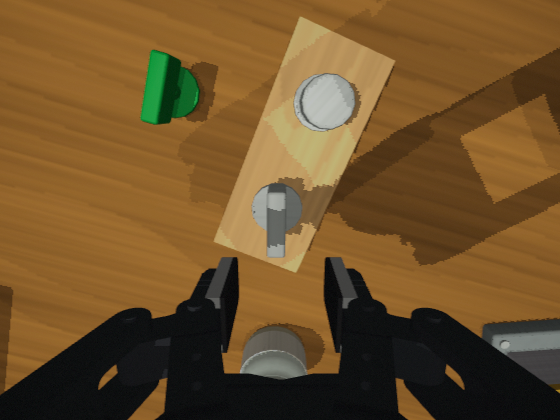

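Bar key at (276,220), knob key (326,102), green decoy (165,88); jar at the bottom, clear of the fingers' path.

```bash
python3 -m handwheel '[[-0.2,-0.45,-2,0,0,-1.2],[0,0,-2.5,0,0,0],[0,0,-2.5,0,0,0],[0,0,-1.5,0,0,0],[0,0,-1,0,0,0],[0,0,0,0,0,0],[0,0,0,0,0,0],[0,0,0,0,0,0]]' >/dev/null; python3 w.py
python3 -m handwheel '[[0,0,0,0,0,0],[0,0,0,0,0,0],[0,0,0,0,0,0],[0,0,0,0,0,0],[0,0,0,0,0,0],[0,0,0,0,0,0]]' 0 >/dev/null; python3 w.py
```

```text
t 10.1667 tcp [ 541.9 -316.   229.9] toolY deg 105.07 tilt [ 0.0017 -0.0015 -1.    ] w 0.03835702093224413 F [-0.6 -0.   0.3] g 0.0 q6 -145.5
t 10.6667 tcp [ 541.6 -316.2  230.1] toolY deg 105.02 tilt [ 0.0018 -0.0012 -1.    ] w 0.011074607987127718 F [-0.5  1.6  6.7] g 59.24517273902893 q6 -145.5
```

```bash
python3 -m handwheel '[[0,0,1.5,0,0,0],[0,0,2.5,0,0,0],[0,0,3,0,0,0],[0.95,2.8,0.1,0,0,0.6],[0.95,2.8,0,0,0,0.6],[0.95,2.8,0,0,0,0.6],[0.95,2.8,0,0,0,0.6],[0.95,2.8,0,0,0,0.6],[0.95,2.8,0,0,0,0.6],[0.95,2.8,0,0,0,0.6],[0.95,2.8,0,0,0,0.6]]' >/dev/null
python3 -m handwheel '[[0.95,2.8,0,0,0,0.6],[0.95,2.8,0,0,0,0.6],[0,0,0,0,0,0],[0,0,0,0,0,0],[0,0,0,0,0,0],[0,0,0,0,0,0],[0,0,0,0,0,0]]' >/dev/null
python3 w.py; python3 - <<'E'
from h import *
im,W=cloud("wrist"); cv2.imwrite("pics/w5.png",im[:,:,::-1]); np.savez("w5.npz",im=im,W=W)
im,W=cloud("top"); np.savez("t5.npz",im=im,W=W)
im,W=cloud("scene"); cv2.imwrite("pics/s5.png",im[:,:,::-1]); np.savez("s5.npz",im=im,W=W)
def c(W,m,n):
    p=W[m]; r=cv2.minAreaRect((p[:,:2]*1000).astype(np.float32)); print(n,len(p),np.round(r[0],1),np.round(r[1],1),round(r[2],1),np.round(np.median(p[:,2])*1000,1))
W=np.load("w5.npz")["W"];Z=W[...,2]; near=np.hypot(W[...,0]-.637,W[...,1]+.036)<.05
c(W,(Z>.063)&(Z<.069)&near,"sock")
for a in np.arange(.075,.17,.005):
    m=near&(Z>a)&(Z<a+.005)
    if m.sum()>20: c(W,m,round(a,3))
E
```

```text
t 12.1667 tcp [635.9 -37.2 299.6] toolY deg 110.93 tilt [-5.e-04 -1.e-04 -1.e+00] w 0.01096151436265638 F [-0.4 -0.8 -2.5] g 58.663557171821594 q6 -124.3
sock 3465 [635.3 -34.3] [50.3 52.3] 20.8 66.0
0.11 445 [626.9 -40.7] [18.8 37.6] 20.7 114.4
0.115 675 [626.6 -40.6] [18.2 36.7] 20.8 115.6
0.125 58 [620.4 -47.7] [ 7.  19.5] 52.9 129.2
0.13 295 [621.8 -42.6] [14.5 36. ] 20.9 133.1
0.135 402 [621.7 -42.6] [14.5 38.3] 20.3 137.7
0.14 479 [622.  -42.6] [14.7 38.2] 21.6 142.5
0.145 534 [621.8 -42.7] [14.9 38.2] 21.0 147.5
0.15 1590 [635.3 -37.1] [38.4 38.6] 63.7 154.4
0.155 2459 [635.1 -38.6] [37.2 38.2] 69.7 155.6
0.16 909 [634.4 -37.8] [23.6 30.8] 21.1 163.1
0.165 563 [630.3 -36.5] [21.  59.5] 20.6 168.5
0.17 1771 [633.7 -38.3] [26.3 76.6] 20.8 172.7
```

View pics/w5.png

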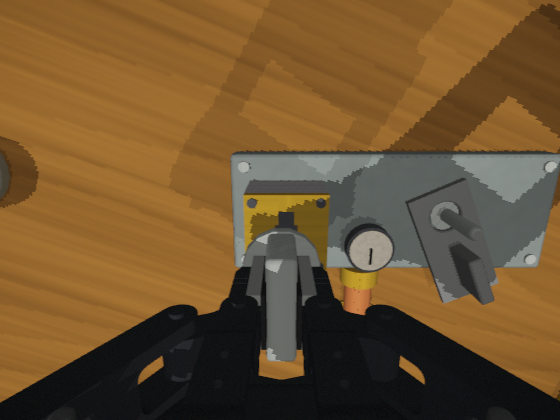

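The held key's flange (282,260) sits over the socket face (287,225); the slot appears a few pixels right of the key, so a small shift is needed. I'll measure the offsets.

```bash
python3 - <<'E'
from h import *
from scipy.optimize import least_squares
th=np.radians(21.0); U=np.array([np.cos(th),np.sin(th)]); V=np.array([-U[1],U[0]])
tcp=np.array([635.9,-37.2]); print("tcp uv",tcp@U,tcp@V)
for n in ["w5","s5","t5"]:
    W=np.load(n+".npz")["W"]*1000; Z=W[...,2]; near=np.hypot(W[...,0]-637,W[...,1]+36)<48
    m=near&(Z>63.5)&(Z<68.5); p=W[m][:,:2]; u=p@U; v=p@V
    print(n,"sock",len(p),"u",np.percentile(u,[.5,99.5]).round(1),"v",np.percentile(v,[.5,99.5]).round(1))
    m=near&(Z>113)&(Z<118); p=W[m][:,:2]
    if len(p)>30:
        h=cv2.convexHull(p.astype(np.float32))[:,0]; 
        u=p@U; v=p@V; print(" flange n",len(p),"u",u.min().round(1),u.max().round(1),"v",v.min().round(1),v.max().round(1))
        # circle r=19 through the outer (low-u) edge
        E=[]
        for b in np.arange(v.min()+1,v.max()-1,1.5):
            s=abs(v-b)<.75
            if s.any(): E.append((u[s].min(),b))
        E=np.array(E); r=least_squares(lambda c:np.hypot(*(E-c).T)-19,[tcp@U,tcp@V],loss="soft_l1"); print(" circle uv",r.x.round(1),"rms",np.sqrt((r.fun**2).mean()).round(2))
im=np.load("w5.npz")["im"]; cv2.imwrite("pics/w5c.png",cv2.resize(im[180:290,220:345,::-1],None,fx=5,fy=5,interpolation=cv2.INTER_CUBIC))
im=np.load("s5.npz")["im"]; cv2.imwrite("pics/s5c.png",cv2.resize(im[190:300,210:340,::-1],None,fx=5,fy=5,interpolation=cv2.INTER_CUBIC))
E
```

```text
tcp uv 580.3325054864854 -262.61537098155236
w5 sock 3443 u [556.  602.3] v [-285.5 -233.9]
 flange n 1000 u 561.3 580.2 v -281.5 -243.9
 circle uv [ 580.2 -262.6] rms 0.22
s5 sock 176 u [556.3 610.9] v [-286.3 -233.9]
 flange n 49 u 569.2 599.7 v -280.9 -244.8
 circle uv [ 575.7 -268.6] rms 3.14Traceback (most recent call last):
  File "<stdin>", line 8, in <module>
    return _quantile_unchecked(
        a, q, axis, out, overwrite_input, method, keepdims, weights)
    return _ureduce(a,
                    func=_quantile_ureduce_func,
    ...<5 lines>...
                    overwrite_input=overwrite_input,
                    method=method)
    r = func(a, **kwargs)
    result = _quantile(arr,
                       quantiles=q,
    ...<2 lines>...
                       out=out,
                       weights=wgt)
    slices_having_nans = np.isnan(arr[-1, ...])
                                  ~~~^^^^^^^^^
IndexError: index -1 is out of bounds for axis 0 with size 0
```

```bash
python3 -m handwheel '[[0.07,0.31,-1,0,0,0],[0,0,-1,0,0,0],[0,0,-0.4,0,0,0],[0,0,0,0,0,0],[0,0,0,0,0,0],[0,0,0,0,0,0]]' >/dev/null; python3 w.py
python3 -m handwheel '[[0,0,-0.2,0,0,0],[0,0,-0.2,0,0,0],[0,0,-0.1,0,0,0],[0,0,0,0,0,0],[0,0,0,0,0,0],[0,0,0,0,0,0]]' >/dev/null; python3 w.py
```

```text
t 12.8167 tcp [637.  -32.8 275.6] toolY deg 111.03 tilt [-0. -0. -1.] w 0.011027515691993067 F [ 0.4 -0.8 -0.9] g 58.66852104663849 q6 -124.0
t 13.3167 tcp [637.  -32.9 270.8] toolY deg 111.03 tilt [ 2.e-04 -0.e+00 -1.e+00] w 0.010871251367384977 F [-0.2  0.2 -1.2] g 58.66909325122833 q6 -124.0
```

```bash
python3 -m handwheel '[[-0.05,-0.08,-0.2,0,0,0],[0,0,-0.2,0,0,0],[0,0,0,0,0,0],[0,0,0,0,0,0],[0,0,0,0,0,0]]' >/dev/null; python3 w.py
python3 -m handwheel '[[0,0,-0.2,0,0,0],[0,0,-0.2,0,0,0],[0,0,-0.2,0,0,0],[0,0,0,0,0,0],[0,0,0,0,0,0],[0,0,0,0,0,0]]' >/dev/null; python3 w.py
```

```text
t 13.7333 tcp [636.6 -33.8 267.1] toolY deg 111.03 tilt [ 7.e-04 -3.e-04 -1.e+00] w 0.010950244535781903 F [-0.3 -1.3  1.8] g 59.13011848926544 q6 -124.1
t 14.2333 tcp [636.6 -33.8 261.4] toolY deg 111.03 tilt [ 9.e-04 -4.e-04 -1.e+00] w 0.011093401804501898 F [-1.1 -0.3  5.6] g 59.816667437553406 q6 -124.1
```

```bash
python3 -m handwheel '[[0,0,-0.2,0,0,0],[0,0,-0.2,0,0,0],[0,0,0,0,0,0],[0,0,0,0,0,0],[0,0,0,0,0,0]]' >/dev/null; python3 w.py
python3 -m handwheel '[[0,0,-0.1,0,0,0],[0,0,0,0,0,0],[0,0,0,0,0,0],[0,0,0,0,0,0]]' >/dev/null; python3 w.py
```

```text
t 14.65 tcp [636.6 -33.8 258. ] toolY deg 111.04 tilt [ 1.1e-03 -5.0e-04 -1.0e+00] w 0.01111531990415092 F [-1.3 -0.7  8.8] g 60.299280881881714 q6 -124.1
t 14.9833 tcp [636.6 -33.7 257.9] toolY deg 111.04 tilt [ 1.3e-03 -6.0e-04 -1.0e+00] w 0.011080139210313266 F [-2.9 -0.4 14. ] g 61.055567264556885 q6 -124.1
```

At the stop. Now the twist.

```bash
python3 -m handwheel '[[0,0,0,0,0,-4],[0,0,0,0,0,-5],[0,0,0,0,0,-5],[0,0,0,0,0,-5],[0,0,0,0,0,-5],[0,0,0,0,0,-5],[0,0,0,0,0,0],[0,0,0,0,0,0],[0,0,0,0,0,0]]' >/dev/null; python3 w.py; python3 -c "from h import *;print(env.get_obs()['wrist_torque'])"
```

```text
t 15.7333 tcp [636.8 -33.4 257.9] toolY deg 82.04 tilt [ 0.0022 -0.     -1.    ] w 0.010897660928878054 F [-2.4 -0.3 13.5] g 60.806676149368286 q6 -95.1
[0.15511864 0.49821934 0.05423454]
```

```bash
python3 -m handwheel '[[0,0,0,0,0,-5],[0,0,0,0,0,-5],[0,0,0,0,0,-5],[0,0,0,0,0,-5],[0,0,0,0,0,-5],[0,0,0,0,0,-5],[0,0,0,0,0,-5],[0,0,0,0,0,-5],[0,0,0,0,0,-5],[0,0,0,0,0,0],[0,0,0,0,0,0],[0,0,0,0,0,0]]' >/dev/null; python3 w.py; python3 -c "from h import *;print(env.get_obs()['wrist_torque'])"
```

```text
t 16.7333 tcp [637.1 -33.  257.9] toolY deg 37.03 tilt [ 3.1e-03  8.0e-04 -1.0e+00] w 0.010910197660639777 F [-1.6  3.5 12.3] g 60.72962522506714 q6 -50.1
[0.46787991 0.23418226 0.12685561]
```

```bash
python3 -m handwheel '[[0,-0.02,0,0,0,-4],[0,0,0,0,0,-4],[0,0,0,0,0,-4],[0,0,0,0,0,-2],[0,0,0,0,0,0],[0,0,0,0,0,0],[0,0,0,0,0,0]]' >/dev/null; python3 w.py; python3 -c "from h import *;print(env.get_obs()['wrist_torque'])"
```

```text
t 17.3167 tcp [637.2 -33.  257.9] toolY deg 23.02 tilt [ 0.0035  0.0012 -1.    ] w 0.011119714183228074 F [-0.9  2.5 12.4] g 60.70402979850769 q6 -36.1
[0.64703928 0.28459872 0.08590144]
```

```bash
python3 -m handwheel '[[0,0,0,0,0,-2],[0,0,0,0,0,0],[0,0,0,0,0,0],[0,0,0,0,0,0]]' >/dev/null; python3 w.py; python3 - <<'E'
from h import *
print(env.get_obs()['wrist_torque'])
im,W=cloud("wrist"); cv2.imwrite("pics/w6.png",im[:,:,::-1])
E
```

```text
t 17.65 tcp [637.2 -33.  257.9] toolY deg 21.02 tilt [ 0.0035  0.0012 -1.    ] w 0.011299706488662537 F [-1.5  3.2 12.9] g 60.701504945755005 q6 -34.1
[0.63720627 0.25415347 0.11394189]
```

View pics/w6.png

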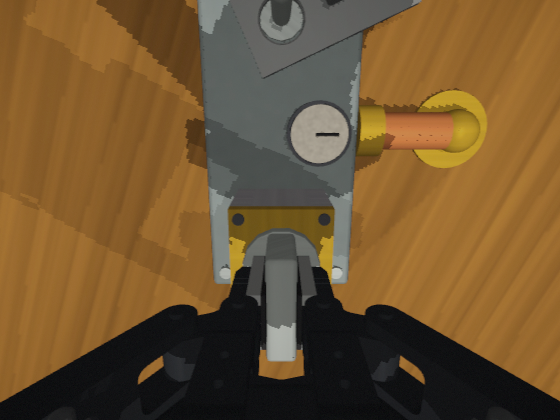

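The key bar is aligned with the fingers at (282,290), a full 90° from where it went in, with its flange down on the socket face. The plate is still over the post (282,15).

```bash
python3 -c "
from workcell import env
print(env.job_done())"; python3 w.py
```

```text
the job is handed in; nothing more can be done
None
the job is handed in; nothing more can be done
```

The job is handed in, but no verdict came back: the lock-out plate lies flat over the post and released, and the bleed key is gripped in the socket, pressed to its stop (about 13 N) and turned 90° clockwise, though the cup's turn could only be inferred from the key's angle.

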